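# Rake the heel lifts out from under the drying rack

## Task

Four red heel lifts lie on the bench under the wire drying rack, where a gripper does not fit. Draw the rake out of its wooden sleeve, put it down and take it again by the yellow end of its handle so that it reaches far enough, rake all four lifts out and into the low blue tray through its open front, without touching them with the fingers, then lay the rake down on the bench clear of the tray. Leave the polish tin, the jar, the spool and the other things on the bench where they are.

Things in the scene. Friction and masses are not known exactly. Their poses are not given: they have to be found in the camera images.
- rake: small bench rake, 130 g; origin on the bench under the middle of its blade, handle along -x. Aluminium blade in the y-z plane at x = 0: 6 mm thick, 86 wide, 45 high; at each end a cheek 5 mm thick, 26 high, reaching back to x = -35 mm (76 mm between them). Square handle 16 x 16 mm, centre line at z = 34 mm, back to x = -250 mm. Starts level, with 105 to 115 mm of the handle in the sleeve
- rake_mid (a point): the middle of the rake's handle: x = -125 mm, z = 34 mm in the rake's frame. Set down on the bench, the rake rests on the cheeks' tips and the tail: the handle then droops by about 7 degrees
- rake_tail (a point): the tail end of the rake's handle (the last 30 mm are yellow): x = -250 mm, z = 34 mm in the rake's frame
- sleeve: fixed wooden sleeve, 125 mm long (x), 52 mm wide, 60 mm high, origin under its centre; a covered channel 30 mm wide, from z = 26 to 48 mm, runs along x; the rake comes out of the mouth on its -x side (x = -62 mm)
- rack: fixed wire drying rack on four legs, open on all sides below: 190 mm deep (x), 340 mm wide (y), origin on the bench under its centre; its front is the side x = -95 mm. Legs of 10 mm diameter at the four corners; the wires run at z = 90 mm, 4 to 8 mm thick, with under 50 mm between them
- tray: fixed low blue tray, 140 mm deep (x, -70 to +70 mm) and 210 mm wide (y), origin on the bench under its centre; rims 8 mm wide and 10 mm high at the back (+x) and both sides, no rim at the front (-x, turned towards the rack); its floor is level with the bench (1 mm paint, no step)
- lift1: red heel lift, a D-shaped block with two brass dots on top, 32 mm long (x -17 to +15 mm, flat end at -x), 30 mm wide, 16 mm high; origin at its underside, in the middle of the round end; starts lying on the bench under the rack
- lift2: red heel lift, a D-shaped block with two brass dots on top, 32 mm long (x -17 to +15 mm, flat end at -x), 30 mm wide, 16 mm high; origin at its underside, in the middle of the round end; starts lying on the bench under the rack
- lift3: red heel lift, a D-shaped block with two brass dots on top, 32 mm long (x -17 to +15 mm, flat end at -x), 30 mm wide, 16 mm high; origin at its underside, in the middle of the round end; starts lying on the bench under the rack
- lift4: red heel lift, a D-shaped block with two brass dots on top, 32 mm long (x -17 to +15 mm, flat end at -x), 30 mm wide, 16 mm high; origin at its underside, in the middle of the round end; starts lying on the bench under the rack
- tin: dark round polish tin with a brass lid, 62 mm diameter, 26 mm high, origin at the centre of its underside; stands under the rack among the lifts
- jar: amber glue jar with a white cap, 44 mm diameter, 70 mm high, origin at the centre of its underside; stands at one front corner of the rack
- spool: blue spool of thread with black flanges, 44 mm diameter, 50 mm high, standing; origin at the centre of its underside; stands at one front corner of the rack
- last: green shoe last, 172 mm long (x), 52 mm wide, 65 mm high at the heel, origin at its underside; lies beyond the tray
- hammer: hammer lying at the far side of the bench, about 300 mm long, along its x
- brush: shoe brush, 120 x 40 x 38 mm, lying on its bristles at the left of the bench; origin at its underside
There are look-alikes about, which are no part of the job. What is shaped like the sleeve but orange or purple is not meant.

How it is judged:
By the outcome, as a careful person would: the job done as asked, in the order asked, and still so for the second after the job is handed in, with the robot touching nothing.
It also fails if it takes over 72 s, if anything falls off the work surface, if the arm or the gripper's body presses on something with over 40 N, if the wrist force passes 120 N, or if a joint passes its speed limit or range.

## Robot

A 6-joint arm with a two-finger parallel gripper is mounted at the origin on the work surface. World frame = base frame: x ahead of the robot, y to its left, z up, the work surface at z = 0. Lengths are in mm, angles in rad, forces in N, time in s.
With the tool pointing down it reaches from about 275 to 1000 mm from the base axis. Payload 8.4 kg.
Tool frame: the origin (TCP) lies midway between the tips of the shut fingers; the grasp point (between the pads) lies 19 mm behind it; z points along the fingers, y is the line along which they close (so a half turn about z gives the same grasp; the last joint's range is limited). The gripper opens to 85 mm and grips with 20 to 120 N. Pads are 22 mm wide; open, the fingers measure 114 mm over their backs; the gripper's body (76 mm by 85 mm) begins 54 mm behind the grasp point. The pads swing forward as they close: fully open they stand 13 mm farther back than shut.
Start: joints at [1.287, 0.353, 1.633, -0, 1.155, -0.002], TCP at [173.802, 600.351, 231.281] pointing down, gripper open.
Joint ranges: [-2.63, 2.63], [-0.92, 2.1], [0.06, 2.66], [-1.3, 4.44], [0, 2.69], [-3.02, 3.02]. Speed limits (rad/s): [2.22, 2.22, 2.79, 3.14, 3.14, 3.14].

## Interface

Orientations are given as [roll, pitch, yaw] about the fixed x, y, z axes, in that order (R = Rz(yaw) Ry(pitch) Rx(roll)).
In Python, from rig import monitor, imaging, r gives the robot as it stands.
- The arm moves only by the tool drive_tool, never from a script. Its argument "plan" is a list of rows, each an object of numbers: "x", "y", "z": the shift along the tool's x, y, z in units of 50 mm (1.0 is 50 mm); "ax", "ay", "az": the turn, a rotation vector about the tool's x, y, z in units of 6 degrees (1.0 is 6 degrees); "hand": the finger opening in mm, from 0 to 85.4. In form: [{"x": .., "y": .., "z": .., "ax": .., "ay": .., "az": .., "hand": ..}, ...]. A call has 1 to 8 rows; each row is the pose to reach, as a shift and turn from the pose commanded when the call began, along the tool's axes at that moment; what a row does not reach only later rows make up. A row lasts 1/10 s, in which the tool goes at most 50 mm and 8.59 degrees, less where a joint would pass 70% of its speed; a pose out of reach is approached as far as the arm can. A call with a gripper value outside its range is refused whole. The fingers move at their own pace and stop on an object; "grip_force" is the grip in N (left out, the last holds). Time passes only in rows, so rows that repeat a pose let the fingers close. It gives the time, the measured TCP pose, the force, the opening and the grip force at its end, in the units of the state.
- monitor.sense(): the state, without advancing time (a new reading comes with each control period).
- imaging.grab_frame(name): name is "scene" or "top" or "wrist"; returns the picture (480x640x3 uint8, red, green, blue); there is no depth.
- imaging.camera_info(name): a dict with "mtx" (3x3 intrinsics, pixels), "R" (3x3) and "t" (3): a world point X has camera coordinates R X + t. Camera axes: x right, y down, z forward; pixel columns grow to the right and rows downward; lengths in mm; the calibration is good to about 2 mm. A picture is of the moment at which its call begins: read the wrist's pose just before it. camera_info takes no time and is no camera call; for the wrist camera it gives the pose at the moment of the call.
- r.sign_off(): hands the job in; it is judged then, once.
The state is a dict: "clock": time; "qpos": joint angles; "qvel": joint speeds; "joint_efforts": joint torques, N m; "eef_pos": TCP position; "tcp_rot": TCP orientation; "contact_force": force on the tool from outside, world axes, zero at the start; "wrist_torque": the same for the moment, N m; "opening": opening from 0.0 (shut) to 1.0 (fully open); "grasp_force": force on a finger pad.
Only numpy, scipy, OpenCV 4.12 (cv2) and the standard library are available. Lean on these libraries where they do the work, as an engineer would, in place of code of your own. Each camera call takes 0.05 s, during which the arm holds its last target. There are 200 camera calls.

## Working session

There is one attempt and no reset: what is moved stays moved. The work goes in short steps, Python scripts to look and compute and a tool call to move; the robot and the scene stay as the last step left them, time stands still between calls to the robot, and variables do not carry over. Pictures are saved under pics/ and viewed, at most 10 in all, crops included, and the job is handed in when it is done.

Besides the shell and the picture viewer there is one more tool, called in YAML: its name, and indented under it one key for each argument. drive_tool: Moves the arm, as the interface text tells. Its arguments: {"type":"object","properties":{"plan":{"type":"array","items":{"type":"object","properties":{"x":{"type":"number"},"y":{"type":"number"},"z":{"type":"number"},"ax":{"type":"number"},"ay":{"type":"number"},"az":{"type":"number"},"hand":{"type":"number"}}}},"grip_force":{"type":"number"}},"required":["plan"]}

```bash
ls; mkdir -p pics; python3 - <<'E'
from rig import monitor, imaging, r
import cv2
s=monitor.sense();print(s['clock'],s['eef_pos'],s['tcp_rot'],s['opening'])
for n in('scene','top'):
    cv2.imwrite(f'pics/{n}0.png',imaging.grab_frame(n)[:,:,::-1])
    c=imaging.camera_info(n);print(n,c)
E
```

```text
pics
0.0 [173.6567717  599.88639405 230.5493936 ] [-3.14018613e+00 -5.36603765e-06  2.85980997e+00] 0.9997856737665592
scene {'mtx': array([[529.88844928,   0.        , 328.0517532 ],
       [  0.        , 529.88844928, 240.46429623],
       [  0.        ,   0.        ,   1.        ]]), 'R': array([[-0.42935049,  0.90311967, -0.00574597],
       [ 0.67608603,  0.3171855 , -0.66505716],
       [-0.59880367, -0.28942739, -0.74677035]]), 't': array([ 259.92071001, -269.10548176, 1671.39800228])}
top {'mtx': array([[523.6149591 ,   0.        , 311.81512066],
       [  0.        , 523.6149591 , 239.29440026],
       [  0.        ,   0.        ,   1.        ]]), 'R': array([[-0.05375766, -0.9985439 , -0.00449359],
       [-0.9761965 ,  0.05350043, -0.21018586],
       [ 0.21012022, -0.00691248, -0.97765112]]), 't': array([ -17.63708206,  493.00596496, 1447.16670357])}
```

View pics/scene0.png

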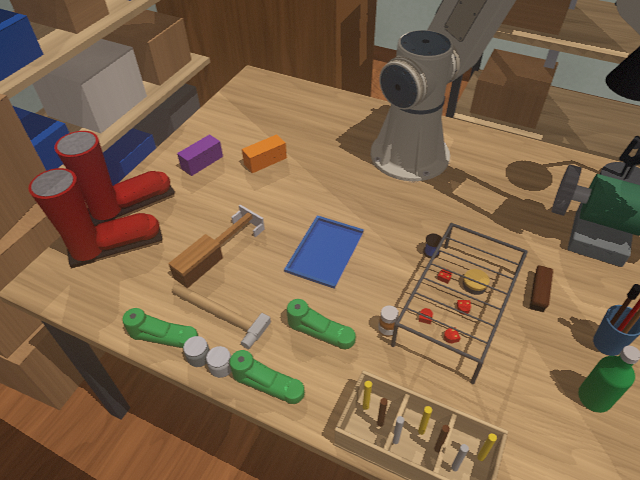

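View pics/top0.png

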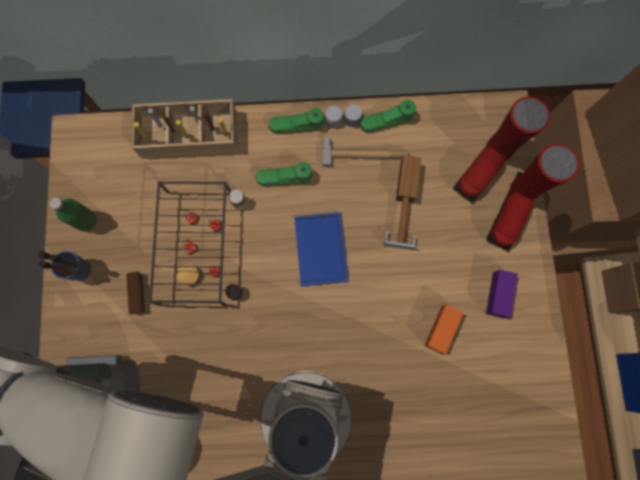

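Overview: the rack is at top-view (150–240, 180–305), the tray at (321,249), the brown sleeve at (409,178) and the rake blade at (400,242). I'll measure on enlarged crops.

```bash
cat > h.py <<'E'
import numpy as np, cv2
from rig import monitor, imaging, r
from scipy.spatial.transform import Rotation as Ro
def p2w(c,uv,z):
    uv=np.atleast_2d(np.array(uv,float)); d=np.linalg.solve(c['mtx'],np.c_[uv,np.ones(len(uv))].T)
    o=-c['R'].T@c['t']; d=c['R'].T@d
    return (o[:,None]+d*((z-o[2])/d[2])).T
def w2p(c,X):
    X=np.atleast_2d(np.array(X,float)); q=c['mtx']@(c['R']@X.T+c['t'][:,None]); return (q[:2]/q[2]).T
E
python3 - <<'E'
from h import *
im=cv2.imread('pics/top0.png')
a=cv2.resize(im[170:310,140:260],None,fx=4,fy=4,interpolation=cv2.INTER_CUBIC)
cv2.imwrite('pics/rackcrop.png',a)
b=cv2.resize(im[140:300,285:435],None,fx=3.7,fy=3.7,interpolation=cv2.INTER_CUBIC)
o=np.zeros((600,800,3),np.uint8); 
cv2.imwrite('pics/rakecrop.png',b)
E
```

```text
(no output)
```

View pics/rackcrop.png

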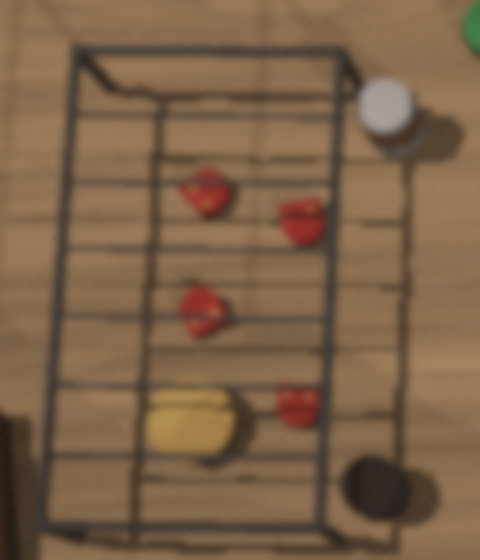

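View pics/rakecrop.png

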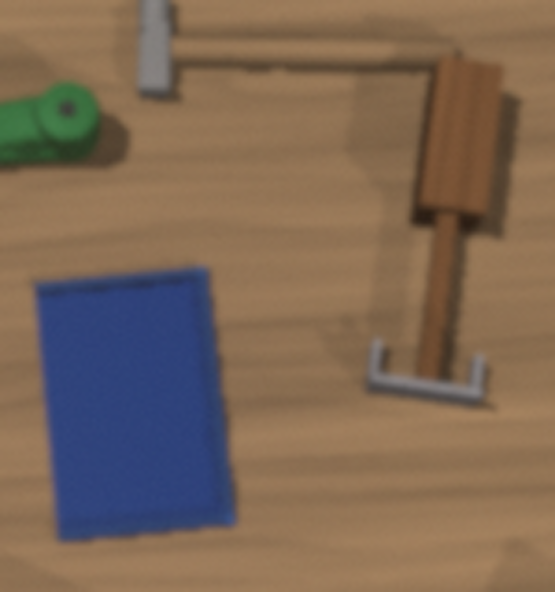

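```bash
python3 - <<'E'
from h import *
np.set_printoptions(precision=0,suppress=True)
c=imaging.camera_info('top')
def m(n,pts,z,crop):
    P=np.array(pts,float); P=P/4+[140,170] if crop=='r' else P/3.7+[285,140]
    w=p2w(c,P-0.4,z); print(n,*[x[:2] for x in w]); return w
k=m('rack',[(78,50),(343,50),(322,527),(42,525)],90,'r'); print(k.mean(0), np.linalg.norm(k[1]-k[2]),np.linalg.norm(k[0]-k[1]))
m('lifts',[(209,192),(302,222),(204,312),(298,407)],16,'r')
m('tin top',[(190,420)],26,'r')
m('jar',[(386,104)],70,'r'); m('spool',[(375,487)],50,'r')
k=m('tray',[(38,284),(208,268),(236,523),(60,540)],6,'k');print(k.mean(0))
k=m('sleevetop',[(438,56),(502,66),(484,217),(420,207)],60,'k');print(k.mean(0))
k=m('blade',[(369,386),(481,400)],45,'k');print(k.mean(0))
m('handle',[(449,214),(432,378)],42,'k')
m('cheek tips',[(375,343),(479,357)],45,'k')
m('hammer',[(137,90),(173,95),(140,0),(170,38),(170,62),(435,45),(435,70)],15,'k')
m('last',[(70,112)],65,'k')
E
```

```text
rack [674. 383.] [664. 194.] [324. 215.] [336. 405.]
[500. 299.  90.] 340.13838554477974 189.7096848567989
lifts [584. 307.] [558. 238.] [494. 311.] [420. 243.]
tin top [413. 319.]
jar [628. 167.]
spool [354. 184.]
tray [574.   2.] [ 580. -136.] [ 372. -144.] [366.  -5.]
[473. -71.   6.]
sleevetop [ 730. -326.] [ 718. -376.] [ 595. -350.] [ 606. -301.]
[ 662. -339.   60.]
blade [ 468. -252.] [ 452. -337.]
[ 460. -294.   45.]
handle [ 604. -327.] [ 472. -301.]
cheek tips [ 502. -259.] [ 486. -339.]
hammer [731. -87.] [ 725. -116.] [809. -94.] [ 775. -117.] [ 754. -115.] [ 756. -334.] [ 735. -332.]
last [697. -31.]
```

Rack 340×190, tray 140×210 and sleeve 125×52 all match the given sizes. The lifts are at about (584,307), (558,238), (494,311) and (420,243), and the tin at (413,319). The first grip goes at (548,-312), with yaw about 2.94.

```bash
cat >> h.py <<'E'
def go(*targets):
    """targets: (pos, [roll,pitch,yaw]); prints shift/50mm and turn/6deg from the measured pose"""
    s=monitor.sense(); R0=Ro.from_euler('xyz',s['tcp_rot'])
    print('t',round(s['clock'],2),'pos',np.round(s['eef_pos'],1),'rpy',np.round(s['tcp_rot'],3),'F',np.round(s['contact_force'],1),'op',round(s['opening'],3),'g',round(s['grasp_force'],1))
    for p,e in targets:
        d=R0.inv().apply(np.array(p)-s['eef_pos'])/50; a=np.degrees((R0.inv()*Ro.from_euler('xyz',e)).as_rotvec())/6
        print('xyz',np.round(d,2),'a',np.round(a,2))
E
python3 - <<'E'
from h import *
P=np.pi
go(([548,-312,230],[P,0,2.94]),([548,-312,120],[P,0,2.94]))
E
```

```text
t 0.1 pos [173.7 599.9 230.6] rpy [-3.14  0.    2.86] F [-0.2 -0.3  0.2] op 1.002 g 0.0
xyz [-12.26 -15.44   0.03] a [-0.01 -0.   -0.77]
xyz [-12.26 -15.43   2.23] a [-0.01 -0.   -0.77]
```

drive_tool:
  plan:
    - {"x":-12.26,"y":-15.44,"z":0,"az":-0.77,"hand":85}
    - {"x":-12.26,"y":-15.44,"z":0,"az":-0.77,"hand":85}
    - {"x":-12.26,"y":-15.44,"z":0,"az":-0.77,"hand":85}
    - {"x":-12.26,"y":-15.44,"z":0,"az":-0.77,"hand":85}
    - {"x":-12.26,"y":-15.44,"z":0,"az":-0.77,"hand":85}
    - {"x":-12.26,"y":-15.44,"z":0,"az":-0.77,"hand":85}
    - {"x":-12.26,"y":-15.44,"z":0,"az":-0.77,"hand":85}
    - {"x":-12.26,"y":-15.44,"z":0,"az":-0.77,"hand":85}
  grip_force: 60

```text
invalid input
```

```bash
python3 - <<'E'
from h import *
P=np.pi
go(([548,-312,230],[P,0,2.94]),([548,-312,120],[P,0,2.94]))
E
```

```text
t 0.1 pos [173.7 599.9 230.6] rpy [-3.14  0.    2.86] F [-0.2 -0.3  0.2] op 1.002 g 0.0
xyz [-12.26 -15.44   0.03] a [-0.01 -0.   -0.77]
xyz [-12.26 -15.43   2.23] a [-0.01 -0.   -0.77]
```

drive_tool:
  plan:
    - {"x":-0.62,"y":-0.78,"z":0,"ax":0,"ay":0,"az":-0.1,"hand":85}
    - {"x":-1.24,"y":-1.56,"z":0,"ax":0,"ay":0,"az":-0.2,"hand":85}
    - {"x":-1.86,"y":-2.34,"z":0,"ax":0,"ay":0,"az":-0.3,"hand":85}
    - {"x":-2.48,"y":-3.12,"z":0,"ax":0,"ay":0,"az":-0.4,"hand":85}
    - {"x":-3.1,"y":-3.9,"z":0,"ax":0,"ay":0,"az":-0.5,"hand":85}
    - {"x":-3.72,"y":-4.68,"z":0,"ax":0,"ay":0,"az":-0.6,"hand":85}
    - {"x":-4.34,"y":-5.46,"z":0,"ax":0,"ay":0,"az":-0.7,"hand":85}
    - {"x":-4.96,"y":-6.24,"z":0,"ax":0,"ay":0,"az":-0.77,"hand":85}
  grip_force: 60

```text
clock: 0.9
eef_pos: [325.4, 229.8, 231.3]
tcp_rot: [3.141, 0.0, 2.941]
contact_force: [0.8, 0.8, 0.0]
opening: 0.995
grasp_force: 0.0
```

```bash
python3 - <<'E'
from h import *
P=np.pi
go(([548,-312,230],[P,0,2.94]),([548,-312,120],[P,0,2.94]))
E
```

```text
t 0.9 pos [325.4 229.8 231.3] rpy [3.141 0.    2.941] F [0.8 0.8 0. ] op 0.995 g 0.0
xyz [-6.52 -9.73  0.03] a [0.   0.   0.01]
xyz [-6.52 -9.74  2.23] a [0.   0.   0.01]
```

drive_tool:
  plan:
    - {"x":-4.46,"y":-6.66,"z":0,"hand":85}
    - {"x":-4.46,"y":-6.66,"z":0,"hand":85}
    - {"x":-4.46,"y":-6.66,"z":0,"hand":85}
    - {"x":-4.46,"y":-6.66,"z":0,"hand":85}
    - {"x":-4.46,"y":-6.66,"z":0,"hand":85}
    - {"x":-4.46,"y":-6.66,"z":0,"hand":85}
    - {"x":-4.46,"y":-6.66,"z":0,"hand":85}
    - {"x":-4.46,"y":-6.66,"z":0,"hand":85}

```text
invalid input
```

```bash
python3 - <<'E'
from h import *
P=np.pi
go(([548,-312,230],[P,0,2.94]),([548,-312,100],[P,0,2.94]))
E
```

```text
t 0.9 pos [325.4 229.8 231.3] rpy [3.141 0.    2.941] F [0.8 0.8 0. ] op 0.995 g 0.0
xyz [-6.52 -9.73  0.03] a [0.   0.   0.01]
xyz [-6.52 -9.74  2.63] a [0.   0.   0.01]
```

drive_tool:
  plan:
    - {"x":-4.46,"y":-6.66,"z":0,"ax":0,"ay":0,"az":0,"hand":85}
    - {"x":-4.46,"y":-6.66,"z":0,"ax":0,"ay":0,"az":0,"hand":85}
    - {"x":-4.46,"y":-6.66,"z":0,"ax":0,"ay":0,"az":0,"hand":85}
    - {"x":-4.46,"y":-6.66,"z":0,"ax":0,"ay":0,"az":0,"hand":85}
    - {"x":-4.46,"y":-6.66,"z":0,"ax":0,"ay":0,"az":0,"hand":85}
    - {"x":-4.46,"y":-6.66,"z":0,"ax":0,"ay":0,"az":0,"hand":85}
    - {"x":-4.46,"y":-6.66,"z":0,"ax":0,"ay":0,"az":0,"hand":85}
    - {"x":-4.46,"y":-6.66,"z":0,"ax":0,"ay":0,"az":0,"hand":85}

```text
clock: 1.7
eef_pos: [477.1, -140.7, 231.2]
tcp_rot: [3.141, -0.0, 2.94]
contact_force: [1.6, 0.6, -0.1]
opening: 0.997
grasp_force: 0.0
```

```bash
python3 - <<'E'
from h import *
P=np.pi
go(([548,-312,230],[P,0,2.94]),([548,-312,100],[P,0,2.94]))
E
```

```text
t 1.7 pos [ 477.1 -140.7  231.2] rpy [ 3.141 -0.     2.94 ] F [ 1.6  0.6 -0.1] op 0.997 g 0.0
xyz [-2.08 -3.07  0.02] a [ 0. -0. -0.]
xyz [-2.08 -3.07  2.62] a [ 0. -0. -0.]
```

drive_tool:
  plan:
    - {"x":-2.08,"y":-3.07,"z":1.2,"ax":0,"ay":0,"az":0,"hand":85}
    - {"x":-2.08,"y":-3.07,"z":1.2,"ax":0,"ay":0,"az":0,"hand":85}
    - {"x":-2.08,"y":-3.07,"z":1.2,"ax":0,"ay":0,"az":0,"hand":85}
    - {"x":-2.08,"y":-3.07,"z":1.2,"ax":0,"ay":0,"az":0,"hand":85}
    - {"x":-2.08,"y":-3.07,"z":1.2,"ax":0,"ay":0,"az":0,"hand":85}
    - {"x":-2.08,"y":-3.07,"z":1.2,"ax":0,"ay":0,"az":0,"hand":85}

```text
clock: 2.3
eef_pos: [547.5, -310.0, 170.0]
tcp_rot: [3.141, -0.002, 2.939]
contact_force: [0.1, 1.3, -0.4]
opening: 0.991
grasp_force: 0.0
```

```bash
python3 - <<'E'
from h import *
P=np.pi
go(([548,-312,100],[P,0,2.94]))
c=imaging.camera_info('wrist'); im=imaging.grab_frame('wrist')[:,:,::-1].copy()
# overlay predicted points
for X,col in [((548,-312,42),(0,0,255)),((460,-294,45),(0,255,0)),((601,-325,60),(255,0,0)),((604,-327,42),(255,255,0))]:
    p=w2p(c,X)[0]; print(X,p); cv2.drawMarker(im,tuple(int(v) for v in p),col,cv2.MARKER_CROSS,14,2)
cv2.imwrite('pics/w1.png',im); np.savez('w1.npz',**c)
E
```

```text
t 2.3 pos [ 547.5 -310.   170. ] rpy [ 3.141e+00 -2.000e-03  2.939e+00] F [ 0.1  1.3 -0.4] op 0.991 g 0.0
xyz [-0.02 -0.04  1.4 ] a [ 0.01 -0.02 -0.01]
(548, -312, 42) [317.06329396 226.55271492]
(460, -294, 45) [316.76330161  85.2143212 ]
(601, -325, 60) [313.96846799 311.75788963]
(604, -327, 42) [312.37348035 304.24845185]
```

View pics/w1.png

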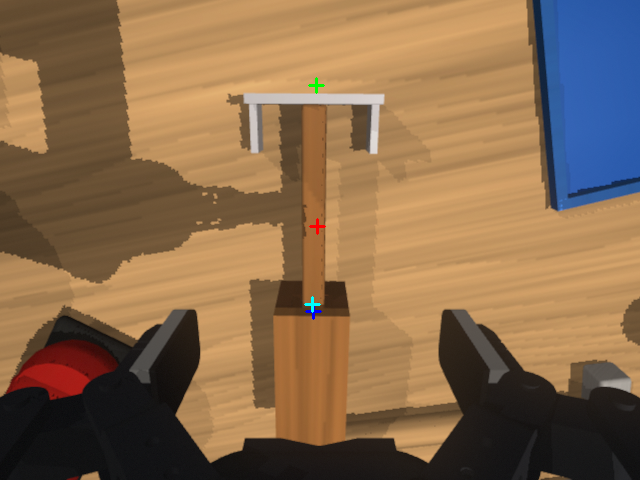

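The wrist view shows the blade top at (314,98) and the handle centred at column 314. The sleeve mouth is at row 285–312, so I'm about 2 mm off laterally. Descending.

drive_tool:
  plan:
    - {"x":-0.02,"y":-0.08,"z":1,"ax":0,"ay":0,"az":0,"hand":85}
    - {"x":-0.02,"y":-0.08,"z":2,"ax":0,"ay":0,"az":0,"hand":85}
    - {"x":-0.02,"y":-0.08,"z":2.8,"ax":0,"ay":0,"az":0,"hand":85}
    - {"x":-0.02,"y":-0.08,"z":3.1,"ax":0,"ay":0,"az":0,"hand":60}
    - {"x":-0.02,"y":-0.08,"z":3.1,"ax":0,"ay":0,"az":0,"hand":30}
    - {"x":-0.02,"y":-0.08,"z":3.1,"ax":0,"ay":0,"az":0,"hand":5}
    - {"x":-0.02,"y":-0.08,"z":3.1,"ax":0,"ay":0,"az":0,"hand":5}
    - {"x":-0.02,"y":-0.08,"z":3.1,"ax":0,"ay":0,"az":0,"hand":5}
  grip_force: 60

```text
clock: 3.15
eef_pos: [549.9, -314.5, 18.8]
tcp_rot: [-3.14, 0.004, 2.94]
contact_force: [-0.1, 1.2, 4.0]
opening: 0.173
grasp_force: 58.6
```

drive_tool:
  plan:
    - {"x":0,"y":0,"z":0,"ax":0,"ay":0,"az":0,"hand":5}
    - {"x":0,"y":0,"z":0,"ax":0,"ay":0,"az":0,"hand":5}
    - {"x":0,"y":0,"z":0,"ax":0,"ay":0,"az":0,"hand":5}

```text
clock: 3.45
eef_pos: [549.8, -314.5, 18.8]
tcp_rot: [-3.141, 0.004, 2.94]
contact_force: [-0.2, 1.5, 7.7]
opening: 0.174
grasp_force: 59.4
```

drive_tool:
  plan:
    - {"x":0.1,"y":0,"z":-0.05,"ax":0,"ay":0,"az":0,"hand":5}
    - {"x":0.4,"y":0,"z":-0.05,"ax":0,"ay":0,"az":0,"hand":5}
    - {"x":0.9,"y":0,"z":-0.05,"ax":0,"ay":0,"az":0,"hand":5}
    - {"x":1.4,"y":0,"z":-0.05,"ax":0,"ay":0,"az":0,"hand":5}
    - {"x":1.9,"y":0,"z":-0.05,"ax":0,"ay":0,"az":0,"hand":5}
    - {"x":2.4,"y":0,"z":-0.05,"ax":0,"ay":0,"az":0,"hand":5}
    - {"x":2.8,"y":0,"z":-0.05,"ax":0,"ay":0,"az":0,"hand":5}
    - {"x":2.8,"y":0,"z":-0.05,"ax":0,"ay":0,"az":0,"hand":5}

```text
clock: 4.25
eef_pos: [408.2, -284.7, 19.1]
tcp_rot: [3.141, -0.002, 2.94]
contact_force: [-0.3, 0.2, -0.5]
opening: 0.172
grasp_force: 58.6
```

```bash
python3 - <<'E'
from h import *
P=np.pi
go()
a=imaging.grab_frame('wrist')[:,:,::-1];b=imaging.grab_frame('scene')[100:340,120:440,::-1]
cv2.imwrite('pics/w2.png',np.hstack([cv2.resize(a,(400,300)),cv2.resize(b,(400,300))]))
E
```

```text
t 4.25 pos [ 408.2 -284.7   19.1] rpy [ 3.141e+00 -2.000e-03  2.940e+00] F [-0.3  0.2 -0.5] op 0.172 g 58.6
```

View pics/w2.png

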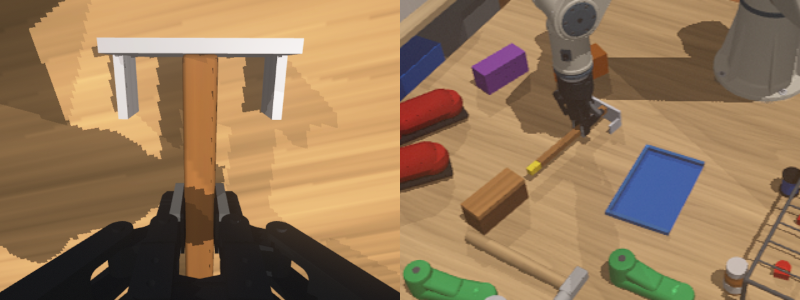

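The rake is clear of the sleeve and the yellow end is visible. Setting it down with the 7° droop.

drive_tool:
  plan:
    - {"x":0.1,"y":0.1,"z":-0.1,"ax":0,"ay":0.3,"az":0,"hand":5}
    - {"x":0.2,"y":0.3,"z":-0.1,"ax":0,"ay":0.8,"az":0,"hand":5}
    - {"x":0.2,"y":0.5,"z":-0.1,"ax":0,"ay":1.15,"az":0,"hand":5}
    - {"x":0.2,"y":0.5,"z":0,"ax":0,"ay":1.15,"az":0,"hand":5}
    - {"x":0.2,"y":0.5,"z":0.11,"ax":0,"ay":1.15,"az":0,"hand":5}
    - {"x":0.2,"y":0.5,"z":0.11,"ax":0,"ay":1.15,"az":0,"hand":5}

```text
clock: 4.95
eef_pos: [406.9, -259.7, 12.8]
tcp_rot: [-3.141, -0.119, 2.94]
contact_force: [-0.4, -0.4, -1.2]
opening: 0.175
grasp_force: 58.7
```

drive_tool:
  plan:
    - {"x":0,"y":0,"z":0,"ax":0,"ay":0,"az":0,"hand":30}
    - {"x":0,"y":0,"z":0,"ax":0,"ay":0,"az":0,"hand":60}
    - {"x":0,"y":0,"z":0,"ax":0,"ay":0,"az":0,"hand":60}
    - {"x":0,"y":0,"z":-0.8,"ax":0,"ay":0,"az":0,"hand":60}
    - {"x":0,"y":0,"z":-1.6,"ax":0,"ay":0,"az":0,"hand":60}
    - {"x":0,"y":0,"z":-1.6,"ax":0,"ay":0,"az":0,"hand":60}

```text
clock: 5.55
eef_pos: [418.8, -263.1, 97.0]
tcp_rot: [-3.139, -0.113, 2.94]
contact_force: [1.1, -1.2, -1.0]
opening: 0.699
grasp_force: 0.0
```

```bash
python3 - <<'E'
from h import *
go()
im=imaging.grab_frame('top');c=imaging.camera_info('top')
np.savez('top.npz',**c)
cv2.imwrite('pics/t3full.png',im[:,:,::-1])
hs=cv2.cvtColor(im,cv2.COLOR_RGB2HSV)
m=cv2.inRange(hs,(23,120,90),(35,255,255)); m[:, :340]=0; m[:150]=0
n,l,st,ce=cv2.connectedComponentsWithStats(m)
for i in range(1,n):
    if st[i,4]>8: print(st[i],ce[i],p2w(c,ce[i],17).round(1))
cv2.imwrite('pics/t3.png',cv2.resize(im[180:340,350:470,::-1],None,fx=3.7,fy=3.7,interpolation=cv2.INTER_CUBIC))
E
```

```text
t 5.55 pos [ 418.8 -263.1   97. ] rpy [-3.139 -0.113  2.94 ] F [ 1.1 -1.2 -1. ] op 0.699 g 0.0
```

View pics/t3.png

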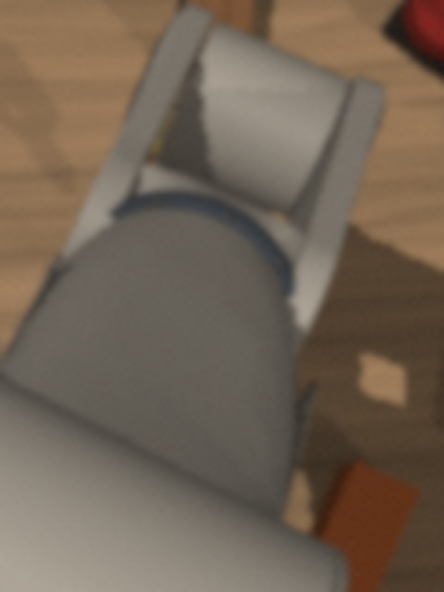

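```bash
python3 - <<'E'
from h import *
P=np.pi
go(([555,-290,110],[-P,-.119,2.94]))
E
```

```text
t 5.6 pos [ 417.5 -262.3   95. ] rpy [-3.14  -0.115  2.94 ] F [-1.1 -0.8  0.1] op 0.703 g 0.0
xyz [-2.75  0.01 -0.62] a [-0.02  0.03  0.  ]
```

drive_tool:
  plan:
    - {"x":-0.9,"y":0,"z":-0.6,"ax":0,"ay":0,"az":0,"hand":60}
    - {"x":-1.8,"y":0,"z":-0.62,"ax":0,"ay":0,"az":0,"hand":60}
    - {"x":-2.75,"y":0,"z":-0.62,"ax":0,"ay":0,"az":0,"hand":60}
    - {"x":-2.75,"y":0,"z":-0.62,"ax":0,"ay":0,"az":0,"hand":60}
    - {"x":-2.75,"y":0,"z":-0.62,"ax":0,"ay":0,"az":0,"hand":60}

```text
clock: 6.1
eef_pos: [552.5, -288.7, 105.0]
tcp_rot: [3.141, -0.123, 2.941]
contact_force: [-1.2, -0.4, -0.8]
opening: 0.704
grasp_force: 0.0
```

```bash
python3 - <<'E'
from h import *
P=np.pi
go()
c=imaging.camera_info('wrist');im=imaging.grab_frame('wrist')
hs=cv2.cvtColor(im,cv2.COLOR_RGB2HSV)
m=cv2.inRange(hs,(22,150,110),(35,255,255))
n,l,st,ce=cv2.connectedComponentsWithStats(m)
for i in range(1,n):
    if st[i,4]>100: print(st[i],ce[i],p2w(c,ce[i],17).round(1))
cv2.imwrite('pics/w4.png',cv2.resize(im[:,:,::-1],(480,360)))
E
```

```text
t 6.1 pos [ 552.5 -288.7  105. ] rpy [ 3.141 -0.123  2.941] F [-1.2 -0.4 -0.8] op 0.704 g 0.0
[ 304  242   27   47 1220] [316.68606557 264.6942623 ] [[ 554.4 -291.1   17. ]]
```

View pics/w4.png

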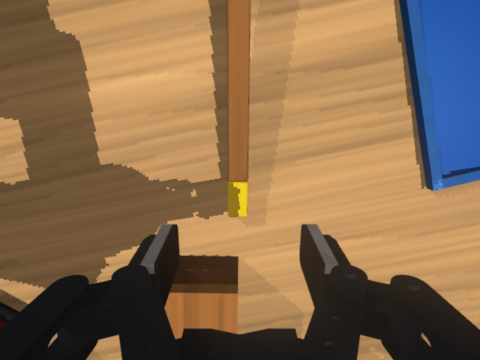

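The yellow end is centred at (317,265), which gives (554,-291) and matches the prediction. Descending to TCP (552,-290,3) and gripping at 120 N.

```bash
python3 - <<'E'
from h import *
P=np.pi
go(([552,-290.5,40],[-P,-.119,2.94]),([552,-290.5,3.],[-P,-.119,2.94]))
E
```

```text
t 6.15 pos [ 551.7 -288.6  105.4] rpy [ 3.141 -0.124  2.941] F [ 0.1 -0.2 -1. ] op 0.702 g 0.0
xyz [-0.17 -0.04  1.3 ] a [ 0.01 -0.04  0.01]
xyz [-0.27 -0.04  2.03] a [ 0.01 -0.04  0.01]
```

drive_tool:
  plan:
    - {"x":-0.1,"y":-0.04,"z":0.7,"ax":0,"ay":0,"az":0,"hand":60}
    - {"x":-0.2,"y":-0.04,"z":1.4,"ax":0,"ay":0,"az":0,"hand":60}
    - {"x":-0.25,"y":-0.04,"z":1.85,"ax":0,"ay":0,"az":0,"hand":60}
    - {"x":-0.27,"y":-0.04,"z":1.97,"ax":0,"ay":0,"az":0,"hand":60}
    - {"x":-0.27,"y":-0.04,"z":1.97,"ax":0,"ay":0,"az":0,"hand":60}

```text
clock: 6.65
eef_pos: [552.8, -291.1, 7.0]
tcp_rot: [3.141, -0.123, 2.94]
contact_force: [-0.3, 0.1, 0.5]
opening: 0.703
grasp_force: 0.0
```

drive_tool:
  plan:
    - {"x":0,"y":0,"z":0.1,"ax":0,"ay":0,"az":0,"hand":40}
    - {"x":0,"y":0,"z":0.1,"ax":0,"ay":0,"az":0,"hand":20}
    - {"x":0,"y":0,"z":0.1,"ax":0,"ay":0,"az":0,"hand":2}
    - {"x":0,"y":0,"z":0.1,"ax":0,"ay":0,"az":0,"hand":2}
    - {"x":0,"y":0,"z":0.1,"ax":0,"ay":0,"az":0,"hand":2}
    - {"x":0,"y":0,"z":0.1,"ax":0,"ay":0,"az":0,"hand":2}
  grip_force: 120

```text
clock: 7.25
eef_pos: [554.3, -291.7, 3.9]
tcp_rot: [-3.141, -0.119, 2.94]
contact_force: [-1.2, 0.5, 5.0]
opening: 0.152
grasp_force: 118.4
```

drive_tool:
  plan:
    - {"x":0,"y":0,"z":-0.3,"ax":0,"ay":0,"az":0,"hand":2}
    - {"x":0,"y":0,"z":-0.9,"ax":0,"ay":0,"az":0,"hand":2}
    - {"x":0,"y":0,"z":-1.7,"ax":0,"ay":0,"az":0,"hand":2}
    - {"x":0,"y":0,"z":-2.5,"ax":0,"ay":0,"az":0,"hand":2}
    - {"x":0,"y":0,"z":-2.5,"ax":0,"ay":0,"az":0,"hand":2}

```text
clock: 7.75
eef_pos: [572.6, -296.2, 133.9]
tcp_rot: [-3.139, -0.11, 2.94]
contact_force: [0.8, -0.4, -1.8]
opening: 0.148
grasp_force: 117.7
```

```bash
python3 - <<'E'
from h import *
P=np.pi
go(([540,-117,135],[P,0,1.513]))
s=monitor.sense()
R0=Ro.from_euler('xyz',s['tcp_rot'])
# level first, then yaw about tool z, as separate turns
print(s['grasp_force'])
E
```

```text
t 7.75 pos [ 572.6 -296.2  133.9] rpy [-3.139 -0.11   2.94 ] F [ 0.8 -0.4 -1.8] op 0.148 g 117.7
xyz [1.35 3.38 0.12] a [-0.77 -0.84 13.62]
117.71667838096619
```

drive_tool:
  plan:
    - {"x":0.13,"y":0.33,"z":0,"ax":-0.07,"ay":-0.08,"az":1.3,"hand":2}
    - {"x":0.26,"y":0.66,"z":0,"ax":-0.14,"ay":-0.16,"az":2.6,"hand":2}
    - {"x":0.39,"y":1.0,"z":0,"ax":-0.21,"ay":-0.24,"az":3.9,"hand":2}
    - {"x":0.52,"y":1.3,"z":0,"ax":-0.29,"ay":-0.32,"az":5.2,"hand":2}
    - {"x":0.65,"y":1.6,"z":0,"ax":-0.37,"ay":-0.4,"az":6.5,"hand":2}
    - {"x":0.8,"y":2.0,"z":0.05,"ax":-0.44,"ay":-0.48,"az":7.8,"hand":2}
    - {"x":0.9,"y":2.3,"z":0.1,"ax":-0.51,"ay":-0.56,"az":9.1,"hand":2}
    - {"x":1.0,"y":2.6,"z":0.12,"ax":-0.58,"ay":-0.63,"az":10.3,"hand":2}

```text
clock: 8.55
eef_pos: [544.5, -156.2, 126.9]
tcp_rot: [-3.117, -0.032, 1.854]
contact_force: [-0.0, 0.1, -1.6]
opening: 0.147
grasp_force: 117.8
```

```bash
python3 - <<'E'
from h import *
P=np.pi
go(([540,-117,135],[P,0,1.513]))
E
```

```text
t 8.55 pos [ 544.5 -156.2  126.9] rpy [-3.117 -0.032  1.854] F [-0.   0.1 -1.6] op 0.147 g 117.8
xyz [ 0.78  0.13 -0.14] a [-0.28 -0.26  3.26]
```

drive_tool:
  plan:
    - {"x":0.2,"y":0.04,"z":-0.04,"ax":-0.08,"ay":-0.08,"az":1.1,"hand":2}
    - {"x":0.5,"y":0.08,"z":-0.1,"ax":-0.18,"ay":-0.17,"az":2.2,"hand":2}
    - {"x":0.78,"y":0.13,"z":-0.14,"ax":-0.28,"ay":-0.26,"az":3.26,"hand":2}
    - {"x":0.78,"y":0.13,"z":-0.14,"ax":-0.28,"ay":-0.26,"az":3.26,"hand":2}
    - {"x":0.78,"y":0.13,"z":-0.14,"ax":-0.28,"ay":-0.26,"az":3.26,"hand":2}

```text
clock: 9.05
eef_pos: [540.4, -117.8, 135.2]
tcp_rot: [-3.141, -0.001, 1.522]
contact_force: [0.7, 0.4, -0.7]
opening: 0.151
grasp_force: 117.9
```

```bash
python3 - <<'E'
from h import *
P=np.pi
go(([540,-117,53],[P,0,1.513]))
c=imaging.camera_info('wrist');im=imaging.grab_frame('wrist')[:,:,::-1].copy()
s=monitor.sense();R0=Ro.from_euler('xyz',s['tcp_rot'])
def rk(X): # rake frame -> world, nominal grip
    X=np.array(X,float); return s['eef_pos']+R0.apply([X[0]+237,-X[1],-(X[2]-28.4)])
for X in [(0,43,45),(0,-43,45),(-35,43,26),(-35,-43,26),(-200,0,42)]:
    p=w2p(c,rk(X))[0]; print(X,p.round()); cv2.drawMarker(im,tuple(int(v) for v in p),(0,255,0),cv2.MARKER_CROSS,14,1)
b=imaging.grab_frame('scene')[150:390,220:540,::-1].copy();c=imaging.camera_info('scene')
for X in [(0,43,45),(0,-43,45),(0,43,0),(0,-43,0),(-35,43,26),(-35,-43,26)]:
    p=w2p(c,rk(X))[0]-[220,150]; cv2.drawMarker(b,tuple(int(v) for v in p),(0,255,0),cv2.MARKER_CROSS,6,1)
cv2.imwrite('pics/w5.png',np.hstack([cv2.resize(im,(400,300)),cv2.resize(b,(400,300))]))
E
```

```text
t 9.05 pos [ 540.4 -117.8  135.2] rpy [-3.141e+00 -1.000e-03  1.522e+00] F [ 0.7  0.4 -0.7] op 0.151 g 117.9
xyz [ 0.01 -0.01  1.64] a [-0.   -0.01  0.09]
(0, 43, 45) [  73. -867.]
(0, -43, 45) [ 569. -868.]
(-35, 43, 26) [ 143. -440.]
(-35, -43, 26) [ 498. -440.]
(-200, 0, 42) [319. 231.]
```

View pics/w5.png

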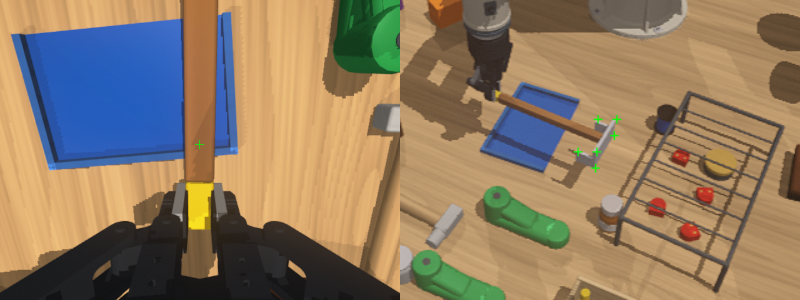

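```bash
cat > fit.py <<'E'
from h import *
from scipy.optimize import minimize
from scipy.spatial import ConvexHull
def fit(p0=(0,0,0,0), verbose=True):
    s=monitor.sense();R0=Ro.from_euler('xyz',s['tcp_rot'])
    V=[]
    for n in('scene','top'):
        c=imaging.camera_info(n); im=imaging.grab_frame(n); hs=cv2.cvtColor(im,cv2.COLOR_RGB2HSV)
        V.append((c,((hs[...,1]<60)&(hs[...,2]>90)).astype(np.uint8)))
    Xs=[np.array([(x,y,z) for x in(-3,3) for y in(-43,43) for z in(0,45)],float)]+[np.array([(x,y,z) for x in(-35,-3) for y in(a,a+5) for z in(0,26)],float) for a in(-43,38)]
    def world(X,p): # p: along mm, up mm, pitch rad (blade up), yaw rad
        Y=X+[237,0,-34]; Y=Ro.from_euler('ZY',[p[3],-p[2]]).apply(Y)+[p[0],0,5.6+p[1]]
        return s['eef_pos']+R0.apply(Y*[1,-1,-1])
    def cost(p):
        t=0
        for c,m in V:
            k=np.zeros(m.shape,np.uint8); 
            for X in Xs: cv2.fillConvexPoly(k,cv2.convexHull((w2p(c,world(X,p))*16).astype(np.int32)),1,shift=4)
            x,y,w,h=cv2.boundingRect(k); sl=np.s_[max(y-8,0):y+h+8,max(x-8,0):x+w+8]
            t+=1-(k&m)[sl].sum()/max(1,(k|m)[sl].sum())
        return t+ (p[0]/15)**2*.05+(p[1]/6)**2*.05+(p[3]/.05)**2*.05
    b=minimize(cost,p0,method='Nelder-Mead',options=dict(initial_simplex=np.array(p0)+np.vstack([np.zeros(4),np.diag([6,4,.06,.03])]),maxiter=300))
    w=world(np.array([[0,0,0],[0,0,45.]]),b.x)
    print('cost0',round(cost(p0),3),'best',round(b.fun,3),b.x.round(3)); print('blade bottom/top',w.round(1))
E
python3 -c "
from fit import *
fit();go(([540,-117,53],[np.pi,0,1.513]))"
```

```text
cost0 0.762 best 0.553 [-2.915e+00  2.685e+00  4.000e-03 -2.000e-03]
blade bottom/top [[552.8 115.5 110.2]
 [552.8 115.3 155.2]]
t 9.25 pos [ 540.5 -118.5  134.7] rpy [-3.141e+00 -1.000e-03  1.519e+00] F [-0.5  0.1 -1.5] op 0.152 g 117.9
xyz [ 0.03 -0.01  1.63] a [-0.01 -0.01  0.06]
```

The rake is level in the grip: fitted pitch about 0, with the blade 234 mm ahead of the TCP. Stroke 1 takes lift2.

drive_tool:
  plan:
    - {"x":0,"y":0,"z":0.6,"ax":0,"ay":0,"az":0.06,"hand":2}
    - {"x":0,"y":0,"z":1.3,"ax":0,"ay":0,"az":0.06,"hand":2}
    - {"x":0.1,"y":0,"z":1.65,"ax":0,"ay":0,"az":0.06,"hand":2}
    - {"x":0.7,"y":0,"z":1.65,"ax":0,"ay":0,"az":0.06,"hand":2}
    - {"x":1.5,"y":0,"z":1.65,"ax":0,"ay":0,"az":0.06,"hand":2}
    - {"x":2.3,"y":0,"z":1.65,"ax":0,"ay":0,"az":0.06,"hand":2}
    - {"x":3.0,"y":0,"z":1.65,"ax":0,"ay":0,"az":0.06,"hand":2}
    - {"x":3.0,"y":0,"z":1.65,"ax":0,"ay":0,"az":0.06,"hand":2}

```text
clock: 10.05
eef_pos: [548.7, 35.0, 52.3]
tcp_rot: [-3.141, -0.002, 1.516]
contact_force: [0.4, 0.5, -1.2]
opening: 0.148
grasp_force: 117.8
```

```bash
python3 - <<'E'
from h import *
go(([549,33,28],[np.pi,0,1.513]))
E
```

```text
t 10.05 pos [548.7  35.   52.3] rpy [-3.141e+00 -2.000e-03  1.516e+00] F [ 0.4  0.5 -1.2] op 0.148 g 117.8
xyz [-0.04  0.01  0.49] a [-0.   -0.01  0.03]
```

drive_tool:
  plan:
    - {"x":-0.04,"y":0,"z":0.25,"ax":0,"ay":0,"az":0,"hand":2}
    - {"x":-0.04,"y":0,"z":0.42,"ax":0,"ay":0,"az":0,"hand":2}
    - {"x":-0.04,"y":0,"z":0.48,"ax":0,"ay":0,"az":0,"hand":2}
    - {"x":-0.04,"y":0,"z":0.48,"ax":0,"ay":0,"az":0,"hand":2}

```text
clock: 10.45
eef_pos: [547.5, 28.9, 27.6]
tcp_rot: [-3.14, -0.001, 1.511]
contact_force: [-0.2, -0.9, 0.2]
opening: 0.15
grasp_force: 118.0
```

```bash
python3 - <<'E'
from fit import *
fit()
go(([534,-270,28],[np.pi,0,1.513]))
E
```

```text
cost0 1.215 best 1.067 [-3.851  1.981  0.015 -0.006]
blade bottom/top [[562.8 262.1   4.9]
 [562.8 261.3  49.9]]
t 10.55 pos [548.   29.3  28.3] rpy [-3.141e+00 -1.000e-03  1.511e+00] F [-0.7 -0.7 -0.1] op 0.151 g 117.9
xyz [-5.99  0.08  0.  ] a [-0.01 -0.01 -0.02]
```

drive_tool:
  plan:
    - {"x":-0.2,"y":0,"z":0.01,"ax":0,"ay":0,"az":0,"hand":2}
    - {"x":-0.6,"y":-0.05,"z":0.01,"ax":0,"ay":0,"az":0,"hand":2}
    - {"x":-1.0,"y":-0.1,"z":0.01,"ax":0,"ay":0,"az":0,"hand":2}
    - {"x":-1.4,"y":-0.15,"z":0.01,"ax":0,"ay":0,"az":0,"hand":2}
    - {"x":-1.8,"y":-0.2,"z":0.01,"ax":0,"ay":0,"az":0,"hand":2}
    - {"x":-2.2,"y":-0.25,"z":0.01,"ax":0,"ay":0,"az":0,"hand":2}
    - {"x":-2.6,"y":-0.32,"z":0.01,"ax":0,"ay":0,"az":0,"hand":2}
    - {"x":-3.0,"y":-0.4,"z":0.01,"ax":0,"ay":0,"az":0,"hand":2}

```text
clock: 11.35
eef_pos: [519.3, -120.0, 28.2]
tcp_rot: [3.141, -0.001, 1.512]
contact_force: [0.2, 0.1, -0.3]
opening: 0.151
grasp_force: 117.9
```

drive_tool:
  plan:
    - {"x":-0.4,"y":-0.08,"z":0,"ax":0,"ay":0,"az":0,"hand":2}
    - {"x":-0.8,"y":-0.16,"z":0,"ax":0,"ay":0,"az":0,"hand":2}
    - {"x":-1.2,"y":-0.24,"z":0,"ax":0,"ay":0,"az":0,"hand":2}
    - {"x":-1.6,"y":-0.3,"z":0,"ax":0,"ay":0,"az":0,"hand":2}
    - {"x":-2.0,"y":-0.3,"z":0,"ax":0,"ay":0,"az":0,"hand":2}
    - {"x":-2.4,"y":-0.3,"z":0,"ax":0,"ay":0,"az":0,"hand":2}
    - {"x":-2.8,"y":-0.3,"z":0,"ax":0,"ay":0,"az":0,"hand":2}
    - {"x":-3.2,"y":-0.3,"z":0,"ax":0,"ay":0,"az":0,"hand":2}

```text
clock: 12.15
eef_pos: [494.7, -278.8, 28.1]
tcp_rot: [-3.142, -0.001, 1.512]
contact_force: [-0.5, 0.8, 0.9]
opening: 0.146
grasp_force: 117.9
```

drive_tool:
  plan:
    - {"x":-0.15,"y":0,"z":0,"ax":0,"ay":0,"az":0,"hand":2}
    - {"x":-0.25,"y":0,"z":0,"ax":0,"ay":0,"az":0,"hand":2}
    - {"x":-0.3,"y":0,"z":0,"ax":0,"ay":0,"az":0,"hand":2}
    - {"x":-0.25,"y":0,"z":0,"ax":0,"ay":0,"az":0,"hand":2}
    - {"x":0,"y":0,"z":-0.3,"ax":0,"ay":0,"az":0,"hand":2}
    - {"x":0,"y":0,"z":-0.6,"ax":0,"ay":0,"az":0,"hand":2}
    - {"x":0,"y":0,"z":-0.6,"ax":0,"ay":0,"az":0,"hand":2}

```text
clock: 12.85
eef_pos: [496.5, -277.7, 59.8]
tcp_rot: [3.139, 0.001, 1.514]
contact_force: [1.4, 0.2, -1.0]
opening: 0.146
grasp_force: 117.8
```

```bash
cat > lifts.py <<'E'
from h import *
def lifts():
    for n in('top','scene'):
        im=imaging.grab_frame(n);c=imaging.camera_info(n);hs=cv2.cvtColor(im,cv2.COLOR_RGB2HSV)
        m=cv2.inRange(hs,(0,170,90),(6,255,255))|cv2.inRange(hs,(174,170,90),(180,255,255))
        m=cv2.morphologyEx(m,cv2.MORPH_CLOSE,np.ones((3,3)))
        k,l,st,ce=cv2.connectedComponentsWithStats(m)
        for i in range(1,k):
            w=p2w(c,ce[i],12)[0]
            if 15<st[i,4]<500 and 330<w[0]<650 and -180<w[1]<380: print(n,st[i,4],w.round()[:2])
E
python3 - <<'E'
from lifts import *
lifts(); go()
im=imaging.grab_frame('top');c=imaging.camera_info('top')
cv2.imwrite('pics/t6.png',im[:,:,::-1])
E
```

```text
top 39 [581. 307.]
top 30 [502. 314.]
top 40 [419. 244.]
scene 30 [498. -85.]
scene 133 [427. 240.]
scene 150 [496. 310.]
scene 174 [590. 307.]
t 12.95 pos [ 495.6 -277.6   58.3] rpy [ 3.141 -0.     1.513] F [-0.7 -0.2 -1.7] op 0.149 g 117.8
```

Stroke 1 worked: lift2 is in the tray at about (498,-85) and the others haven't moved. Stroke 2 takes lift1.

```bash
python3 - <<'E'
from h import *
e=[np.pi,0,1.513]
go(([538,-117,54],e),([546,-9,54],e),([565,103,54],e))
E
```

```text
t 13.0 pos [ 495.2 -277.5   57.8] rpy [-3.142 -0.     1.513] F [ 0.2  0.4 -1.8] op 0.143 g 117.8
xyz [3.25 0.67 0.08] a [-0. -0. -0.]
xyz [5.42 0.7  0.08] a [-0. -0. -0.]
xyz [7.68 0.95 0.08] a [-0. -0. -0.]
```

drive_tool:
  plan:
    - {"x":0.8,"y":0.2,"z":0.04,"ax":0,"ay":0,"az":0,"hand":2}
    - {"x":1.6,"y":0.4,"z":0.08,"ax":0,"ay":0,"az":0,"hand":2}
    - {"x":2.4,"y":0.6,"z":0.08,"ax":0,"ay":0,"az":0,"hand":2}
    - {"x":3.2,"y":0.67,"z":0.08,"ax":0,"ay":0,"az":0,"hand":2}
    - {"x":4.0,"y":0.68,"z":0.08,"ax":0,"ay":0,"az":0,"hand":2}
    - {"x":4.8,"y":0.7,"z":0.08,"ax":0,"ay":0,"az":0,"hand":2}
    - {"x":5.42,"y":0.7,"z":0.08,"ax":0,"ay":0,"az":0,"hand":2}
    - {"x":5.5,"y":0.7,"z":0.08,"ax":0,"ay":0,"az":0,"hand":2}

```text
clock: 13.8
eef_pos: [545.7, -2.2, 53.3]
tcp_rot: [-3.14, -0.001, 1.515]
contact_force: [0.9, -1.1, -1.4]
opening: 0.149
grasp_force: 117.8
```

drive_tool:
  plan:
    - {"x":0.6,"y":0.07,"z":0,"ax":0,"ay":0,"az":0,"hand":2}
    - {"x":1.3,"y":0.15,"z":0,"ax":0,"ay":0,"az":0,"hand":2}
    - {"x":2.0,"y":0.23,"z":0,"ax":0,"ay":0,"az":0,"hand":2}
    - {"x":2.18,"y":0.25,"z":0,"ax":0,"ay":0,"az":0,"hand":2}
    - {"x":2.18,"y":0.25,"z":0,"ax":0,"ay":0,"az":0,"hand":2}

```text
clock: 14.3
eef_pos: [564.9, 103.5, 53.5]
tcp_rot: [-3.141, -0.001, 1.514]
contact_force: [-0.4, 0.1, -0.9]
opening: 0.149
grasp_force: 117.8
```

```bash
python3 - <<'E'
from h import *
e=[np.pi,0,1.513]
go(([565,103,28],e),([565,103,54],e))
E
```

```text
t 14.3 pos [564.9 103.5  53.5] rpy [-3.141e+00 -1.000e-03  1.514e+00] F [-0.4  0.1 -0.9] op 0.149 g 117.8
xyz [-0.01  0.    0.51] a [-0.01 -0.    0.01]
xyz [-0.01  0.   -0.01] a [-0.01 -0.    0.01]
```

drive_tool:
  plan:
    - {"x":0,"y":0,"z":0.25,"ax":0,"ay":0,"az":0,"hand":2}
    - {"x":0,"y":0,"z":0.45,"ax":0,"ay":0,"az":0,"hand":2}
    - {"x":0,"y":0,"z":0.52,"ax":0,"ay":0,"az":0,"hand":2}
    - {"x":0,"y":0,"z":0.52,"ax":0,"ay":0,"az":0,"hand":2}
    - {"x":-0.15,"y":0,"z":0.52,"ax":0,"ay":0,"az":0,"hand":2}
    - {"x":-0.4,"y":0,"z":0.52,"ax":0,"ay":0,"az":0,"hand":2}
    - {"x":-0.8,"y":-0.05,"z":0.52,"ax":0,"ay":0,"az":0,"hand":2}
    - {"x":-1.2,"y":-0.12,"z":0.52,"ax":0,"ay":0,"az":0,"hand":2}

```text
clock: 15.1
eef_pos: [555.5, 42.4, 28.4]
tcp_rot: [3.141, -0.001, 1.513]
contact_force: [-0.3, 0.8, -0.7]
opening: 0.147
grasp_force: 117.9
```

drive_tool:
  plan:
    - {"x":-0.4,"y":-0.06,"z":0,"ax":0,"ay":0,"az":0,"hand":2}
    - {"x":-0.8,"y":-0.12,"z":0,"ax":0,"ay":0,"az":0,"hand":2}
    - {"x":-1.2,"y":-0.18,"z":0,"ax":0,"ay":0,"az":0,"hand":2}
    - {"x":-1.6,"y":-0.23,"z":0,"ax":0,"ay":0,"az":0,"hand":2}
    - {"x":-2.0,"y":-0.28,"z":0,"ax":0,"ay":0,"az":0,"hand":2}
    - {"x":-2.4,"y":-0.34,"z":0,"ax":0,"ay":0,"az":0,"hand":2}
    - {"x":-2.8,"y":-0.4,"z":0,"ax":0,"ay":0,"az":0,"hand":2}
    - {"x":-3.2,"y":-0.46,"z":0,"ax":0,"ay":0,"az":0,"hand":2}

```text
clock: 15.9
eef_pos: [522.6, -116.4, 28.2]
tcp_rot: [3.142, -0.001, 1.512]
contact_force: [-0.3, 1.1, 0.6]
opening: 0.151
grasp_force: 117.9
```

```bash
python3 - <<'E'
from lifts import *
lifts()
e=[np.pi,0,1.513]
go(([500,-190,28],e),([500,-257,28],e))
E
```

```text
top 26 [560.  93.]
scene 22 [490. -81.]
scene 131 [428. 240.]
scene 72 [550.  85.]
scene 145 [495. 310.]
t 16.0 pos [ 522.5 -117.4   28.2] rpy [-3.142 -0.     1.51 ] F [-0.4 -0.5 -0.3] op 0.149 g 118.0
xyz [-1.48 -0.36  0.  ] a [-0.   -0.   -0.03]
xyz [-2.81 -0.28  0.  ] a [-0.   -0.   -0.03]
```

drive_tool:
  plan:
    - {"x":-0.35,"y":-0.1,"z":0,"ax":0,"ay":0,"az":0,"hand":2}
    - {"x":-0.7,"y":-0.2,"z":0,"ax":0,"ay":0,"az":0,"hand":2}
    - {"x":-1.05,"y":-0.3,"z":0,"ax":0,"ay":0,"az":0,"hand":2}
    - {"x":-1.4,"y":-0.38,"z":0,"ax":0,"ay":0,"az":0,"hand":2}
    - {"x":-1.75,"y":-0.38,"z":0,"ax":0,"ay":0,"az":0,"hand":2}
    - {"x":-2.1,"y":-0.38,"z":0,"ax":0,"ay":0,"az":0,"hand":2}
    - {"x":-2.45,"y":-0.38,"z":0,"ax":0,"ay":0,"az":0,"hand":2}
    - {"x":-2.75,"y":-0.38,"z":0,"ax":0,"ay":0,"az":0,"hand":2}

```text
clock: 16.8
eef_pos: [496.1, -252.0, 27.9]
tcp_rot: [-3.141, -0.001, 1.512]
contact_force: [0.6, 1.3, 0.4]
opening: 0.148
grasp_force: 117.9
```

drive_tool:
  plan:
    - {"x":-0.08,"y":0,"z":0,"ax":0,"ay":0,"az":0,"hand":2}
    - {"x":-0.1,"y":0,"z":0,"ax":0,"ay":0,"az":0,"hand":2}
    - {"x":-0.08,"y":0,"z":0,"ax":0,"ay":0,"az":0,"hand":2}
    - {"x":0,"y":0,"z":-0.25,"ax":0,"ay":0,"az":0,"hand":2}
    - {"x":0,"y":0,"z":-0.54,"ax":0,"ay":0,"az":0,"hand":2}
    - {"x":0,"y":0,"z":-0.54,"ax":0,"ay":0,"az":0,"hand":2}

```text
clock: 17.4
eef_pos: [497.6, -251.1, 57.3]
tcp_rot: [3.139, 0.001, 1.513]
contact_force: [0.5, -0.6, -0.5]
opening: 0.151
grasp_force: 117.8
```

```bash
python3 - <<'E'
from lifts import *
lifts()
e=[np.pi,0,1.513]
go(([478,-117,54],e),([490,106,54],e))
E
```

```text
top 28 [502. 315.]
top 39 [418. 244.]
scene 87 [502. -78.]
scene 135 [428. 240.]
scene 145 [495. 310.]
t 17.5 pos [ 496.7 -250.9   55.7] rpy [ 3.14  -0.     1.513] F [ 0.4  0.3 -1.7] op 0.146 g 117.8
xyz [ 2.65 -0.53  0.03] a [ 0.01 -0.   -0.  ]
xyz [ 7.12 -0.55  0.03] a [ 0.01 -0.   -0.  ]
```

drive_tool:
  plan:
    - {"x":0.8,"y":-0.2,"z":0.03,"ax":0,"ay":0,"az":0,"hand":2}
    - {"x":1.7,"y":-0.4,"z":0.03,"ax":0,"ay":0,"az":0,"hand":2}
    - {"x":2.6,"y":-0.55,"z":0.03,"ax":0,"ay":0,"az":0,"hand":2}
    - {"x":3.5,"y":-0.55,"z":0.03,"ax":0,"ay":0,"az":0,"hand":2}
    - {"x":4.4,"y":-0.55,"z":0.03,"ax":0,"ay":0,"az":0,"hand":2}
    - {"x":5.3,"y":-0.55,"z":0.03,"ax":0,"ay":0,"az":0,"hand":2}
    - {"x":6.2,"y":-0.55,"z":0.03,"ax":0,"ay":0,"az":0,"hand":2}
    - {"x":7.0,"y":-0.55,"z":0.03,"ax":0,"ay":0,"az":0,"hand":2}

```text
clock: 18.3
eef_pos: [488.6, 102.1, 53.4]
tcp_rot: [-3.141, -0.001, 1.513]
contact_force: [0.7, 0.3, -2.7]
opening: 0.145
grasp_force: 117.8
```

drive_tool:
  plan:
    - {"x":0.12,"y":0,"z":0,"ax":0,"ay":0,"az":0,"hand":2}
    - {"x":0.12,"y":0,"z":0,"ax":0,"ay":0,"az":0,"hand":2}
    - {"x":0.12,"y":0,"z":0.25,"ax":0,"ay":0,"az":0,"hand":2}
    - {"x":0.12,"y":0,"z":0.48,"ax":0,"ay":0,"az":0,"hand":2}
    - {"x":0.12,"y":0,"z":0.52,"ax":0,"ay":0,"az":0,"hand":2}
    - {"x":0.12,"y":0,"z":0.52,"ax":0,"ay":0,"az":0,"hand":2}

```text
clock: 18.9
eef_pos: [488.9, 105.0, 26.7]
tcp_rot: [-3.139, -0.0, 1.511]
contact_force: [-0.4, -1.3, 0.4]
opening: 0.148
grasp_force: 118.1
```

```bash
python3 - <<'E'
from lifts import *
lifts()
e=[np.pi,0,1.513]
go(([490,106,28],e),([463,-190,28],e),([458,-257,28],e))
E
```

```text
top 57 [527. -44.]
scene 246 [518. -60.]
scene 133 [428. 240.]
scene 57 [506. 311.]
t 19.0 pos [489.4 105.4  27.5] rpy [-3.141e+00 -1.000e-03  1.511e+00] F [-0.2 -0.5  1.3] op 0.154 g 118.0
xyz [ 0.01  0.01 -0.01] a [-0.01 -0.01 -0.02]
xyz [-5.93 -0.18 -0.01] a [-0.01 -0.01 -0.02]
xyz [-7.27 -0.2  -0.02] a [-0.01 -0.01 -0.02]
```

drive_tool:
  plan:
    - {"x":-0.15,"y":0,"z":0,"ax":0,"ay":0,"az":0,"hand":2}
    - {"x":-0.5,"y":0,"z":0,"ax":0,"ay":0,"az":0,"hand":2}
    - {"x":-0.9,"y":0,"z":0,"ax":0,"ay":0,"az":0,"hand":2}
    - {"x":-1.3,"y":0,"z":0,"ax":0,"ay":0,"az":0,"hand":2}
    - {"x":-1.7,"y":0,"z":0,"ax":0,"ay":0,"az":0,"hand":2}
    - {"x":-2.1,"y":0,"z":0,"ax":0,"ay":0,"az":0,"hand":2}
    - {"x":-2.5,"y":0,"z":0,"ax":0,"ay":0,"az":0,"hand":2}
    - {"x":-2.9,"y":0,"z":0,"ax":0,"ay":0,"az":0,"hand":2}

```text
clock: 19.8
eef_pos: [480.9, -39.8, 27.8]
tcp_rot: [3.141, -0.001, 1.512]
contact_force: [0.1, 0.3, -0.4]
opening: 0.146
grasp_force: 118.0
```

drive_tool:
  plan:
    - {"x":-0.4,"y":-0.03,"z":0,"ax":0,"ay":0,"az":0,"hand":2}
    - {"x":-0.8,"y":-0.06,"z":0,"ax":0,"ay":0,"az":0,"hand":2}
    - {"x":-1.2,"y":-0.09,"z":0,"ax":0,"ay":0,"az":0,"hand":2}
    - {"x":-1.6,"y":-0.12,"z":0,"ax":0,"ay":0,"az":0,"hand":2}
    - {"x":-2.0,"y":-0.15,"z":0,"ax":0,"ay":0,"az":0,"hand":2}
    - {"x":-2.4,"y":-0.18,"z":0,"ax":0,"ay":0,"az":0,"hand":2}
    - {"x":-2.8,"y":-0.2,"z":0,"ax":0,"ay":0,"az":0,"hand":2}
    - {"x":-3.1,"y":-0.2,"z":0,"ax":0,"ay":0,"az":0,"hand":2}

```text
clock: 20.6
eef_pos: [461.6, -194.2, 27.6]
tcp_rot: [-3.141, -0.001, 1.512]
contact_force: [-0.1, 0.7, -0.1]
opening: 0.151
grasp_force: 118.0
```

drive_tool:
  plan:
    - {"x":-0.35,"y":0,"z":0,"ax":0,"ay":0,"az":0,"hand":2}
    - {"x":-0.7,"y":0,"z":0,"ax":0,"ay":0,"az":0,"hand":2}
    - {"x":-1.05,"y":0,"z":0,"ax":0,"ay":0,"az":0,"hand":2}
    - {"x":-1.25,"y":0,"z":0,"ax":0,"ay":0,"az":0,"hand":2}
    - {"x":-1.25,"y":0,"z":0,"ax":0,"ay":0,"az":0,"hand":2}
    - {"x":-1.2,"y":0,"z":-0.25,"ax":0,"ay":0,"az":0,"hand":2}
    - {"x":-1.2,"y":0,"z":-0.54,"ax":0,"ay":0,"az":0,"hand":2}
    - {"x":-1.2,"y":0,"z":-0.54,"ax":0,"ay":0,"az":0,"hand":2}

```text
clock: 21.4
eef_pos: [459.6, -252.5, 56.2]
tcp_rot: [3.14, 0.0, 1.513]
contact_force: [0.7, -0.8, -1.3]
opening: 0.15
grasp_force: 117.8
```

```bash
python3 - <<'E'
from lifts import *
lifts()
e=[np.pi,0,1.513]
go(([417,-117,54],e),([421,37,54],e))
E
```

```text
top 21 [535. -45.]
top 39 [501. -75.]
top 33 [419. 244.]
scene 22 [459. -54.]
scene 225 [518. -61.]
scene 134 [428. 240.]
t 21.5 pos [ 458.7 -252.2   54.8] rpy [ 3.141 -0.     1.513] F [ 0.3  0.3 -1.4] op 0.148 g 117.8
xyz [ 2.65 -0.99  0.02] a [ 0. -0.  0.]
xyz [ 5.73 -1.09  0.02] a [ 0. -0.  0.]
```

drive_tool:
  plan:
    - {"x":0.7,"y":-0.3,"z":0.02,"ax":0,"ay":0,"az":0,"hand":2}
    - {"x":1.5,"y":-0.6,"z":0.02,"ax":0,"ay":0,"az":0,"hand":2}
    - {"x":2.3,"y":-0.9,"z":0.02,"ax":0,"ay":0,"az":0,"hand":2}
    - {"x":3.1,"y":-1.0,"z":0.02,"ax":0,"ay":0,"az":0,"hand":2}
    - {"x":3.9,"y":-1.03,"z":0.02,"ax":0,"ay":0,"az":0,"hand":2}
    - {"x":4.7,"y":-1.06,"z":0.02,"ax":0,"ay":0,"az":0,"hand":2}
    - {"x":5.4,"y":-1.09,"z":0.02,"ax":0,"ay":0,"az":0,"hand":2}
    - {"x":5.7,"y":-1.09,"z":0.02,"ax":0,"ay":0,"az":0,"hand":2}

```text
clock: 22.3
eef_pos: [419.8, 37.6, 53.2]
tcp_rot: [-3.14, -0.001, 1.515]
contact_force: [0.4, -0.9, -0.6]
opening: 0.15
grasp_force: 117.8
```

drive_tool:
  plan:
    - {"x":0.03,"y":0,"z":0,"ax":0,"ay":0,"az":0,"hand":2}
    - {"x":0.03,"y":0,"z":0,"ax":0,"ay":0,"az":0,"hand":2}

```text
clock: 22.5
eef_pos: [420.3, 36.6, 53.2]
tcp_rot: [-3.14, -0.001, 1.514]
contact_force: [0.5, -0.1, -1.3]
opening: 0.15
grasp_force: 117.8
```

```bash
python3 - <<'E'
from fit import *
from lifts import lifts
lifts();fit()
e=[np.pi,0,1.513]
go(([421,37,28],e),([422,-190,28],e),([422,-257,28],e))
E
```

```text
top 55 [529. -44.]
top 52 [501. -76.]
top 41 [458. -43.]
top 18 [414. 242.]
scene 114 [459. -44.]
scene 237 [519. -61.]
scene 100 [424. 240.]
cost0 0.971 best 0.816 [-3.292  0.006  0.016 -0.007]
blade bottom/top [[435.7 269.6  28.9]
 [435.7 268.8  73.9]]
t 22.7 pos [420.6  35.6  53.4] rpy [-3.141e+00 -1.000e-03  1.511e+00] F [ 0.9  0.3 -1.1] op 0.151 g 117.8
xyz [0.03 0.01 0.51] a [-0.01 -0.01 -0.02]
xyz [-4.5   0.3   0.51] a [-0.01 -0.01 -0.02]
xyz [-5.84  0.38  0.5 ] a [-0.01 -0.01 -0.02]
```

drive_tool:
  plan:
    - {"x":0.02,"y":0,"z":0.25,"ax":0,"ay":0,"az":0,"hand":2}
    - {"x":0.02,"y":0,"z":0.45,"ax":0,"ay":0,"az":0,"hand":2}
    - {"x":0.02,"y":0,"z":0.51,"ax":0,"ay":0,"az":0,"hand":2}
    - {"x":0,"y":0,"z":0.51,"ax":0,"ay":0,"az":0,"hand":2}
    - {"x":-0.2,"y":0,"z":0.51,"ax":0,"ay":0,"az":0,"hand":2}
    - {"x":-0.5,"y":0,"z":0.51,"ax":0,"ay":0,"az":0,"hand":2}
    - {"x":-0.9,"y":0,"z":0.51,"ax":0,"ay":0,"az":0,"hand":2}
    - {"x":-1.3,"y":0,"z":0.51,"ax":0,"ay":0,"az":0,"hand":2}

```text
clock: 23.5
eef_pos: [417.0, -29.5, 28.4]
tcp_rot: [3.142, -0.001, 1.513]
contact_force: [0.1, 0.5, -0.6]
opening: 0.147
grasp_force: 117.9
```

drive_tool:
  plan:
    - {"x":-0.4,"y":0.01,"z":0,"ax":0,"ay":0,"az":0,"hand":2}
    - {"x":-0.8,"y":0.02,"z":0,"ax":0,"ay":0,"az":0,"hand":2}
    - {"x":-1.2,"y":0.04,"z":0,"ax":0,"ay":0,"az":0,"hand":2}
    - {"x":-1.6,"y":0.06,"z":0,"ax":0,"ay":0,"az":0,"hand":2}
    - {"x":-2.0,"y":0.08,"z":0,"ax":0,"ay":0,"az":0,"hand":2}
    - {"x":-2.4,"y":0.1,"z":0,"ax":0,"ay":0,"az":0,"hand":2}
    - {"x":-2.8,"y":0.12,"z":0,"ax":0,"ay":0,"az":0,"hand":2}
    - {"x":-3.1,"y":0.14,"z":0,"ax":0,"ay":0,"az":0,"hand":2}

```text
clock: 24.3
eef_pos: [414.6, -185.2, 28.2]
tcp_rot: [-3.142, -0.001, 1.512]
contact_force: [-0.2, 0.7, -1.5]
opening: 0.149
grasp_force: 117.9
```

```bash
python3 - <<'E'
from lifts import *
lifts()
e=[np.pi,0,1.513]
go(([411,-252,28],e))
E
```

```text
top 49 [529. -45.]
top 45 [500. -76.]
top 33 [460. -41.]
scene 121 [460. -43.]
scene 17 [429.  21.]
scene 242 [518. -62.]
t 24.4 pos [ 415.1 -185.6   28.3] rpy [ 3.141 -0.     1.511] F [ 0.2 -1.2  0.1] op 0.145 g 118.0
xyz [-1.33 -0.    0.01] a [ 0.01 -0.   -0.02]
```

Lift4 is in the pocket at (429,21). Finishing the stroke.

drive_tool:
  plan:
    - {"x":-0.3,"y":0,"z":0,"ax":0,"ay":0,"az":0,"hand":2}
    - {"x":-0.6,"y":0,"z":0,"ax":0,"ay":0,"az":0,"hand":2}
    - {"x":-0.9,"y":0,"z":0,"ax":0,"ay":0,"az":0,"hand":2}
    - {"x":-1.2,"y":0,"z":0,"ax":0,"ay":0,"az":0,"hand":2}
    - {"x":-1.35,"y":0,"z":0,"ax":0,"ay":0,"az":0,"hand":2}
    - {"x":-1.4,"y":0,"z":0,"ax":0,"ay":0,"az":0,"hand":2}
    - {"x":-1.4,"y":0,"z":0,"ax":0,"ay":0,"az":0,"hand":2}

```text
clock: 25.1
eef_pos: [410.8, -253.8, 27.8]
tcp_rot: [-3.141, -0.001, 1.512]
contact_force: [0.2, -0.4, 0.1]
opening: 0.147
grasp_force: 118.0
```

drive_tool:
  plan:
    - {"x":0.06,"y":0,"z":-0.2,"ax":0,"ay":0,"az":0,"hand":2}
    - {"x":0.06,"y":0,"z":-0.6,"ax":0,"ay":0,"az":0,"hand":2}
    - {"x":0.06,"y":0,"z":-1.2,"ax":0,"ay":0,"az":0,"hand":2}
    - {"x":0.06,"y":0,"z":-1.8,"ax":0,"ay":0,"az":0,"hand":2}
    - {"x":0.06,"y":0,"z":-2.0,"ax":0,"ay":0,"az":0,"hand":2}
    - {"x":0.06,"y":0,"z":-2.0,"ax":0,"ay":0,"az":0,"hand":2}

```text
clock: 25.7
eef_pos: [411.9, -250.6, 129.3]
tcp_rot: [3.139, 0.001, 1.513]
contact_force: [0.7, -0.2, -0.7]
opening: 0.152
grasp_force: 117.8
```

```bash
python3 - <<'E'
from lifts import *
lifts()
go()
im=imaging.grab_frame('scene')
cv2.imwrite('pics/s7.png',cv2.resize(im[180:360,240:540,::-1],None,fx=2.6,fy=2.6,interpolation=cv2.INTER_CUBIC))
E
```

```text
top 51 [529. -44.]
top 54 [501. -76.]
top 34 [415. -37.]
scene 95 [415. -41.]
scene 114 [452. -70.]
scene 226 [518. -61.]
t 25.8 pos [ 410.6 -250.   127.1] rpy [-3.140e+00 -1.000e-03  1.513e+00] F [-0.3  0.7 -1.6] op 0.151 g 117.9
```

All four lifts are in the tray: (529,-44), (501,-76), (452,-70) and (415,-40). Now laying the rake on the free bench at x≈480, y from -190 to -440.

drive_tool:
  plan:
    - {"x":-0.7,"y":0.28,"z":0,"ax":0,"ay":0.2,"az":0,"hand":2}
    - {"x":-1.5,"y":0.6,"z":0,"ax":0,"ay":0.5,"az":0,"hand":2}
    - {"x":-2.3,"y":0.92,"z":0,"ax":0,"ay":0.8,"az":0,"hand":2}
    - {"x":-3.0,"y":1.2,"z":0,"ax":0,"ay":1.15,"az":0,"hand":2}
    - {"x":-3.5,"y":1.38,"z":0,"ax":0,"ay":1.15,"az":0,"hand":2}
    - {"x":-3.5,"y":1.38,"z":0,"ax":0,"ay":1.15,"az":0,"hand":2}
    - {"x":-3.5,"y":1.38,"z":0,"ax":0,"ay":1.15,"az":0,"hand":2}

```text
clock: 26.55
eef_pos: [468.7, -428.6, 125.4]
tcp_rot: [-3.138, -0.124, 1.511]
contact_force: [-0.9, 1.1, -1.4]
opening: 0.149
grasp_force: 117.8
```

```bash
python3 - <<'E'
from fit import *
fit()
go(([469,-427,20],[np.pi,-.119,1.513]),([469,-427,6],[np.pi,-.119,1.513]))
c=imaging.camera_info('top');im=imaging.grab_frame('top')
im0=cv2.imread('pics/top0.png')
# is the landing strip plain bench in the first picture?
q=w2p(c,[(430,-180,0),(540,-180,0),(540,-490,0),(430,-490,0)]);print(q.round())
m=np.zeros(im0.shape[:2],np.uint8);cv2.fillConvexPoly(m,q.astype(np.int32),1)
hs=cv2.cvtColor(im0,cv2.COLOR_BGR2HSV); h=hs[m>0]; print(np.percentile(h,[1,5,50,95,99],axis=0)); b=(hs[...,1]>170)&(m>0); print(b.sum(), p2w(c,np.argwhere(b)[:,::-1],0).round()[::8] if b.any() else '')
E
```

```text
cost0 1.03 best 0.89 [ 0.323  0.002  0.024 -0.014]
blade bottom/top [[ 486.2 -190.2  132.2]
 [ 486.  -196.8  176.7]]
t 26.65 pos [ 468.8 -427.7  126.3] rpy [-3.139 -0.123  1.512] F [-0.  -0.1 -1.2] op 0.153 g 117.9
xyz [-0.25  0.01  2.11] a [-0.02 -0.04 -0.  ]
xyz [-0.28  0.01  2.39] a [-0.02 -0.04 -0.  ]
[[359. 261.]
 [356. 225.]
 [460. 219.]
 [464. 255.]]
[[  4.    11.05  81.  ]
 [ 13.    49.   102.25]
 [ 15.   108.   141.  ]
 [ 16.   111.   158.  ]
 [ 16.   140.   160.95]]
0
```

drive_tool:
  plan:
    - {"x":-0.08,"y":0,"z":0.7,"ax":0,"ay":0,"az":0,"hand":2}
    - {"x":-0.17,"y":0,"z":1.4,"ax":0,"ay":0,"az":0,"hand":2}
    - {"x":-0.24,"y":0,"z":2.0,"ax":0,"ay":0,"az":0,"hand":2}
    - {"x":-0.27,"y":0,"z":2.25,"ax":0,"ay":0,"az":0,"hand":2}
    - {"x":-0.28,"y":0,"z":2.36,"ax":0,"ay":0,"az":0,"hand":2}
    - {"x":-0.28,"y":0,"z":2.38,"ax":0,"ay":0,"az":0,"hand":2}
    - {"x":-0.28,"y":0,"z":2.38,"ax":0,"ay":0,"az":0,"hand":2}

```text
clock: 27.4
eef_pos: [470.3, -429.2, 9.1]
tcp_rot: [3.141, -0.12, 1.513]
contact_force: [0.4, 0.1, -1.1]
opening: 0.151
grasp_force: 117.8
```

drive_tool:
  plan:
    - {"x":0,"y":0,"z":0.06,"ax":0,"ay":0,"az":0,"hand":2}
    - {"x":0,"y":0,"z":0.09,"ax":0,"ay":0,"az":0,"hand":2}
    - {"x":0,"y":0,"z":0.1,"ax":0,"ay":0,"az":0,"hand":2}
    - {"x":0,"y":0,"z":0.1,"ax":0,"ay":0,"az":0,"hand":2}

```text
clock: 27.8
eef_pos: [470.2, -428.7, 3.9]
tcp_rot: [3.141, -0.12, 1.512]
contact_force: [-0.7, -0.6, 5.4]
opening: 0.149
grasp_force: 118.9
```

Contact is felt. Release slowly, then rise.

drive_tool:
  plan:
    - {"x":0,"y":0,"z":0,"ax":0,"ay":0,"az":0,"hand":22}
    - {"x":0,"y":0,"z":0,"ax":0,"ay":0,"az":0,"hand":30}
    - {"x":0,"y":0,"z":0,"ax":0,"ay":0,"az":0,"hand":50}
    - {"x":0,"y":0,"z":0,"ax":0,"ay":0,"az":0,"hand":60}
    - {"x":0,"y":0,"z":0,"ax":0,"ay":0,"az":0,"hand":60}
    - {"x":0,"y":0,"z":-0.6,"ax":0,"ay":0,"az":0,"hand":60}
    - {"x":0,"y":0,"z":-1.4,"ax":0,"ay":0,"az":0,"hand":60}
    - {"x":0,"y":0,"z":-2.3,"ax":0,"ay":0,"az":0,"hand":60}
  grip_force: 20

```text
clock: 28.6
eef_pos: [468.2, -441.4, 117.1]
tcp_rot: [-3.139, -0.123, 1.512]
contact_force: [0.7, -0.6, -0.2]
opening: 0.705
grasp_force: 0.0
```

drive_tool:
  plan:
    - {"x":-0.5,"y":0,"z":-3.2,"ax":0,"ay":0,"az":0,"hand":60}
    - {"x":-1.0,"y":0,"z":-4.0,"ax":0,"ay":0,"az":0,"hand":60}
    - {"x":-1.0,"y":0,"z":-4.0,"ax":0,"ay":0,"az":0,"hand":60}
    - {"x":-1.0,"y":0,"z":-4.0,"ax":0,"ay":0,"az":0,"hand":60}
    - {"x":-1.0,"y":0,"z":-4.0,"ax":0,"ay":0,"az":0,"hand":60}
    - {"x":-1.0,"y":0,"z":-4.0,"ax":0,"ay":0,"az":0,"hand":60}

```text
clock: 29.2
eef_pos: [464.9, -516.8, 311.1]
tcp_rot: [3.14, -0.119, 1.512]
contact_force: [-0.1, 0.4, 0.1]
opening: 0.7
grasp_force: 0.0
```

```bash
python3 - <<'E'
from lifts import *
lifts();go()
cv2.imwrite('pics/s8.png',imaging.grab_frame('scene')[:,:,::-1])
E
```

```text
top 50 [529. -44.]
top 42 [501. -76.]
top 33 [452. -69.]
top 23 [416. -35.]
scene 89 [414. -41.]
scene 104 [451. -70.]
scene 218 [517. -61.]
t 29.3 pos [ 464.2 -514.9  307.7] rpy [-3.139 -0.123  1.512] F [-0.4 -0.  -0.1] op 0.703 g 0.0
```

View pics/s8.png

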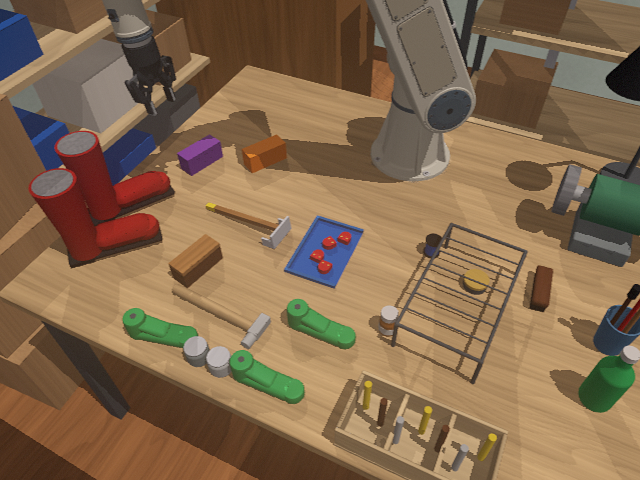

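The picture shows all four lifts inside the tray at about (310–345, 237–268). The rake lies clear on the bench from (210,207) to (278,232), and the tin, jar and spool look unmoved. Handing in.

```bash
python3 -c "
from rig import r
print(r.sign_off())"
```

```text
the job is handed in; nothing more can be done
None
```

I raked all four lifts into the blue tray with the rake held by its yellow end, laid the rake on the bench clear of the tray, and handed the job in at about 29 s; no verdict was returned.

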